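# Turn the blade carrier of a bench sheath slitter end for end

## Task

The blade end that sticks out towards the guide rollers of the bench cable slitter is worn to a short rounded stub. Slide the keeper right back, lift the double-ended blade carrier out, turn it end for end and seat it again with the sharp pointed end out: press it back against the spring pins, lower it fully home behind the front stop, let go, then slide the keeper fully shut over it. Do not knock the sharp blade end against anything, and leave the other things on the bench where they are.

Things in the scene. Friction and masses are not known exactly. Their poses are not given: they have to be found in the camera images.
- slitter: Bench cable slitter, fixed: grey base plate 262 x 100 x 12 mm, long along x, with an aluminium channel on it. Origin on the bench under the middle of the channel, z up; -x = front, where the blade sticks out between four upright guide rollers (26 mm thick, at x = -74 and -116, y = +-34, tops z = 59 mm); +x = rear; +y = the side with the keeper's guide, which reaches y = 118 mm.
- seat (a point): Middle of the channel floor, slitter (0, 0, 24 mm); the carrier's origin lies here when seated. The open-topped channel runs along the slitter's x from -45 to 52 mm, 44 mm wide between walls 14 mm thick that rise 20 mm above this floor; their inner top edges flare to 54 mm over the last 6 mm.
- front_stop (a point): Top of the front stop, slitter (-45, 0, 30 mm): a steel lip only 6 mm high across the front end of the channel, 7 mm thick towards -x. The block's front end bears on its inner face; a carrier whose underside is raised more than 6 mm passes over it.
- well (a point): Open well behind the channel that takes the rear blade end, slitter (80, 0, 20 mm), on its floor: 21 mm wide, from x = 52 to 112 mm. On both sides of it stand the pusher housings (x = 62 to 100, |y| = 10 to 36, tops z = 50 mm).
- blade_carrier: Loose dark steel block 90 (x) x 40 (y) x 18 mm, 0.34 kg, 2 mm play each side in the channel; origin centre of underside. Ribbed grip 24 (x) x 14 (y) mm on its middle, z = 18 to 48. From both ends sticks a blade 14 wide, 4 thick (z = 8 to 12): +x fresh, pointed, 45 mm long; -x worn, a rounded stub 27 mm long. Starts in the seat, +x to the slitter's +x; must end with +x to the slitter's -x.
- fresh_edge: The fresh pointed blade, part of the carrier, with the same origin and axes as blade_carrier. It must not be knocked.
- fresh_tip (a point): Tip of the fresh blade, 90 mm from the carrier's middle and 10 mm above its underside.
- pusher (a joint): Travel (m) of two spring pins, 8 mm thick, at slitter y = +-14.5, z = 38 mm, that push the carrier's rear end against the front stop. 0 = carrier seated; -0.006 = fully out (3.5 N), noses then 84 mm behind the stop, less than the 90 mm block; 0.010 = fully in (7.5 N); 5 N at 0.
- pin_noses (a point): Midway between the two pin noses; at slitter (45 mm + pusher value, 0, 38 mm). To seat the carrier: enter the channel level, underside 7 to 11 mm above its floor and about 8 mm forward of the seat, so that the block stands before the pins and over the front stop; move back to 2 to 4 mm behind the seat; lower to the floor; let go: the pins push it up to the stop.
- keeper (a joint): Flat steel keeper sliding across the channel top at slitter x = -44 to -28 mm, underside z = 44.6 mm, 2.6 mm above a seated carrier. 0 = fully shut, its end in a staple on the -y wall; 0.060 m = fully back towards the slitter's +y; clear of the carrier from 0.055 m on. 2 N friction, stays where left. Starts shut within 4 mm. A carrier not fully down blocks it.
- keeper_grip (a point): Middle of the keeper's upright black grip, 20 (x) x 12 (y) mm, z = 51 to 82 mm above the bench, at slitter (-36, 48 mm + keeper value, 66 mm). Strap, rails and staple of its guide reach z = 55 mm. Grip it across y or push it along y.
- hex_keys: folding hex key set, 30 x 95 x 22 mm, lying on the bench beside the slitter; a bystander, leave it alone.
- screwdriver: screwdriver with a plain plastic handle, 26 x 202 x 25 mm, lying on the bench beside the slitter; a bystander, leave it alone.
- side_cutters: side cutters, 54 x 152 x 16 mm, lying on the bench; a bystander, leave it alone.
- marker: felt marker, 13 x 136 x 13 mm, lying on the bench; a bystander, leave it alone.
- tape_measure: pocket tape measure, 64 x 81 x 36 mm, on the bench; a bystander, leave it alone.
Mind the look-alikes: they are no part of the job. What is shaped like the blade_carrier but pink is not meant.

How it is judged:
On the way, in this order (a step that is already met when the one before it is completed fails the run):
1. the keeper has been slid back off the carrier (value of joint keeper above 0.045 m), for 0.1 s.
2. the carrier has been lifted clear out of the channel (z of blade_carrier in the frame of slitter above 0.055 m), for 0.1 s.
3. the carrier is seated again, pointed end to the front, the keeper not yet over it (x of fresh_tip in the frame of slitter below -0.085 m and x of blade_carrier in the frame of slitter between -0.004 and 0.003 m and z of blade_carrier in the frame of slitter below 0.027 m and angle between the z axis of blade_carrier and the z axis of slitter, either way round below 0.06 rad and y of blade_carrier in the frame of slitter between -0.005 and 0.005 m and value of joint keeper above 0.03 m), for 0.2 s.
At the end, for the whole second after the job is handed in: The carrier lies at rest, flat on the channel floor (underside within 3 mm, tilt under 0.06 rad) and up to the front stop (within 3 to 4 mm of its seat along the channel), pointed end to the front, and the keeper is shut to within 6 mm (x of fresh_tip in the frame of slitter below -0.085 m and x of blade_carrier in the frame of slitter between -0.004 and 0.003 m and z of blade_carrier in the frame of slitter below 0.027 m and angle between the z axis of blade_carrier and the z axis of slitter, either way round below 0.06 rad and y of blade_carrier in the frame of slitter between -0.005 and 0.005 m and value of joint keeper below 0.006 m and linear speed of blade_carrier below 0.02 m/s); the robot touches nothing.
It fails at once if the fresh blade end is knocked against something (over 5 N) (contact force between fresh_edge and anything else above 5 N).
It fails at once if a bystander is moved by more than 40 mm (distance of any of hex_keys, screwdriver, side_cutters, marker, tape_measure from where it was at the start of the episode above 0.04 m).
It also fails if it takes over 61 s, if anything falls off the work surface, if the arm or the gripper's body presses on something with over 40 N, if the wrist force passes 120 N, or if a joint passes its speed limit or range.

## Robot

A 6-joint arm with a two-finger parallel gripper is mounted at the origin on a cart in front of the work surface, level with it; the furniture and walls round the work are solid. World frame = base frame: x ahead of the robot, y to its left, z up, the work surface at z = 0. Lengths are in m, angles in rad, forces in N, time in s.
With the tool pointing down it reaches from about 0.35 to 0.85 m from the base axis. Payload 8.1 kg.
Tool frame: the origin (TCP) lies at the very end of the fingers, on their centre line; the grasp point (between the pads) lies 19 mm behind it; z points along the fingers, y is the line along which they close (so a half turn about z gives the same grasp; the last joint's range is limited). The gripper opens to 93 mm and grips with 3 to 60 N. Pads are 15 mm wide; open, the fingers measure 128 mm over their backs; the gripper's body (75 mm by 188 mm) begins 65 mm behind the grasp point.
Start: joints at [-1.281, 0.13, 1.488, -0, 1.523, -0.085], TCP at [0.22, -0.558, 0.195] pointing down, gripper open.
Joint ranges: [-2.96, 2.96], [-0.89, 2.26], [0.02, 2.5], [-1.34, 4.48], [0, 2.73], [-2.66, 2.66]. Speed limits (rad/s): [2.39, 2.39, 2.79, 3.14, 3.14, 3.14].

## Interface

Orientations are given as a rotation vector (axis times angle).
In Python, from plant import robot gives the robot as it stands. The module is installed in compiled form; this text tells all that it offers.
- The arm moves only by the tool play_rows, never from a script. Its argument "increments" is text: rows parted by semicolons, each of 5 numbers parted by spaces: the shift along the tool's x, y, z in mm, then the turn about the tool's z in degrees, then the closure, from -1 (fully open) to 1 (shut). In form: dx dy dz yaw claw; .... A call has 1 to 20 rows; each row is the pose to reach, as a shift and turn from the pose commanded when the call began, along the tool's axes at that moment; what a row does not reach only later rows make up. A row lasts 1/10 s, in which the tool goes at most 50 mm and 8.59 degrees, less where a joint would pass 70% of its speed; a pose out of reach is approached as far as the arm can. A call with a gripper value outside its range is refused whole. The fingers move at their own pace and stop on an object; "force" is the grip in N (left out, the last holds). Time passes only in rows, so rows that repeat a pose let the fingers close. It gives the time, the measured TCP pose, the force, the opening and the grip force at its end, in the units of the state.
- robot.read_state(): the state, without advancing time (a new reading comes with each control period).
- robot.read_camera(name): name is "scene" or "top" or "wrist"; returns the picture (384x512x3 uint8, blue, green, red); there is no depth.
- robot.calibration(name): a dict with "vertical_fov" (degrees; the focal length in pixels is half the picture's height over the tangent of half this angle, whatever the lens; pixels are square), "cx", "cy" (the principal point, pixels), "rvec" (rotation vector, rad) and "tvec" (3), from world to camera coordinates, as OpenCV has them. Camera axes: x right, y down, z forward; pixel columns grow to the right and rows downward; lengths in m; the calibration is good to about 2 mm. A picture is of the moment at which its call begins: read the wrist's pose just before it. calibration takes no time and is no camera call; for the wrist camera it gives the pose at the moment of the call.
- robot.close_job(): hands the job in; it is judged then, once.
Trained networks look in the newest picture that a camera, given by its name, has taken for a name from the list of things; names that differ only in an ending like _2 or _b are one class to them, and where a whole thing is asked for, a point or a joint stands for the part that bears it (a point fixed in the world has none). Each returns a list of dicts, best first, with "conf" (0 to 1); they miss things now and then, are a little off and sometimes report something else, mostly with a low value. They report only what shows in the picture. A call takes as long as a camera call. They do not tell look-alikes from the thing itself.
- robot.recognise(camera, query): "centre" ([x, y, z] in m, in world coordinates, good to about 4 mm: the middle of the surface that is visible of it).
- robot.regions_of(camera, query): "pixels" (384x512 bool, what is visible of it).
- robot.landmark_of(camera, query): "centre" ([x, y, z] in m, in world coordinates, good to about 4 mm: a listed point, or the origin of a listed thing).
The state is a dict: "t": time; "q": joint angles; "dq": joint speeds; "joint_torque": joint torques, N m; "tool_pos": TCP position; "orientation": TCP orientation; "force": force on the tool from outside, world axes, zero at the start; "wrist_torque": the same for the moment, N m; "opening": finger opening in m; "gripper_force": force on a finger pad.
Only numpy, scipy, OpenCV 4.12 (cv2) and the standard library are available. Lean on these libraries where they do the work, as an engineer would, in place of code of your own. Each camera call takes 0.05 s, during which the arm holds its last target. There are 200 camera calls.

## Working session

There is one attempt and no reset: what is moved stays moved. The work goes in short steps, Python scripts to look and compute and a tool call to move; the robot and the scene stay as the last step left them, time stands still between calls to the robot, and variables do not carry over. Pictures are saved under pics/ and viewed, at most 10 in all, crops included, and the job is handed in when it is done.

Besides the shell and the picture viewer there is one more tool, called after "Call:" as name(argument=value, ...) on one line, values as JSON. play_rows: Moves the arm, as the interface text tells. Its arguments: {"type":"object","properties":{"increments":{"type":"string"},"force":{"type":"number"}},"required":["increments"]}

```bash
mkdir -p pics
cat > h.py <<'E'
import numpy as np, cv2
from plant import robot
from scipy.spatial.transform import Rotation as R
def cam(n):
    c=robot.calibration(n); f=192/np.tan(np.radians(c["vertical_fov"])/2)
    K=np.array([[f,0,c["cx"]],[0,f,c["cy"]],[0,0,1]]); return K,np.array(c["rvec"],float).ravel(),np.array(c["tvec"],float).ravel()
def proj(n,P):
    K,r,t=cam(n); return cv2.projectPoints(np.array(P,float).reshape(-1,1,3),r,t,K,None)[0].reshape(-1,2)
def ray(n,uv,z):
    K,r,t=cam(n); Rm=R.from_rotvec(r).as_matrix(); o=-Rm.T@t; d=Rm.T@np.linalg.solve(K,[uv[0],uv[1],1]); return o+d*(z-o[2])/d[2]
E
python3 - <<'E'
from h import *
s=robot.read_state(); print(s)
a=robot.read_camera("scene"); b=robot.read_camera("top")
cv2.imwrite("pics/a.png",a); cv2.imwrite("pics/b.png",b)
for c in("top","scene"):
    print(c,robot.calibration(c))
    for q in("seat","front_stop","well","keeper_grip","pin_noses","fresh_tip","blade_carrier","slitter"):
        print(c,q,[(np.round(d["centre"],4).tolist(),round(d["conf"],2)) for d in robot.landmark_of(c,q)][:3])
E
```

```text
{'t': 0.0, 'q': array([-1.28139441e+00,  1.31163013e-01,  1.48926989e+00,  5.76516120e-06,
        1.52300687e+00, -8.54171126e-02]), 'dq': array([ 0.00135924, -0.00165922,  0.00091104,  0.00143426,  0.00147159,
        0.00185041]), 'joint_torque': array([ 7.80986829e-04, -5.59858239e+01, -4.91747904e+01,  7.67878373e-02,
        3.52538656e-02, -1.52579082e-04]), 'tool_pos': array([ 0.21949979, -0.55774772,  0.19369155]), 'orientation': array([-3.08477807e+00, -5.84981044e-01,  2.86246254e-04]), 'force': array([ 0.9875297 ,  0.42271995, -0.04275783]), 'wrist_torque': array([-0.01112995, -0.03323788,  0.00244458]), 'gripper_force': 0.0, 'opening': 0.09293291392945469}
top {'vertical_fov': 50.48066141661973, 'cx': 249.59347388380579, 'cy': 195.11248498970178, 'rvec': array([ 2.09809792, -2.13863462,  0.18677518]), 'tvec': array([-0.00485591,  0.5058085 ,  1.11328763])}
top seat [([0.4756, -0.1848, 0.0221], 0.55)]
top front_stop [([0.4741, -0.1389, 0.0304], 0.7)]
top well [([0.484, -0.2648, 0.0182], 0.9)]
top keeper_grip [([0.5292, -0.14, 0.063], 0.56)]
top pin_noses [([0.4772, -0.231
[... 459 characters left out ...]
tvec': array([-0.32804295,  0.26057469,  1.21625352])}
scene seat [([0.475, -0.1842, 0.0267], 0.74), ([0.6048, -0.2553, 0.0047], 0.58)]
scene front_stop [([0.6106, 0.3795, -0.0011], 0.48)]
scene well [([0.4846, -0.2663, 0.0226], 0.9)]
scene keeper_grip [([0.5243, -0.1432, 0.0637], 0.42)]
scene pin_noses [([0.4748, -0.2284, 0.0377], 0.61)]
scene fresh_tip [([0.4533, -0.3575, 0.0118], 0.97), ([0.3748, 0.023, 0.003], 0.71), ([0.477, -0.2725, 0.0318], 0.56)]
scene blade_carrier [([0.4155, -0.4347, 0.003], 0.63), ([0.4738, -0.1779, 0.022], 0.53), ([0.3733, 0.0218, 0.0024], 0.47)]
scene slitter [([0.4842, -0.2632, 0.024], 0.72), ([0.3695, -0.2195, -0.0014], 0.6), ([0.4768, -0.1829, 0.0006], 0.59)]
```

View pics/a.png

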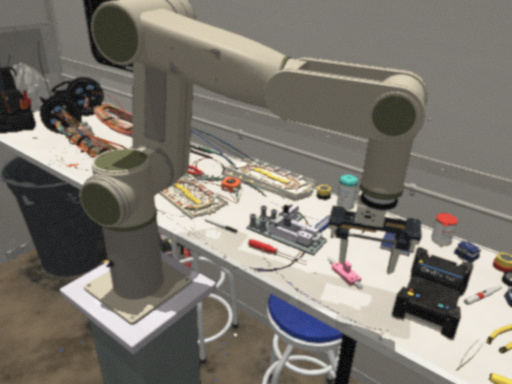

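View pics/b.png

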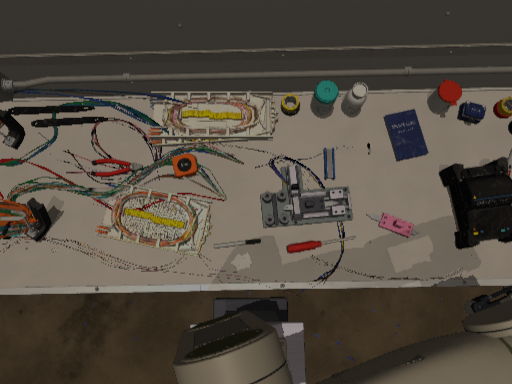

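The scene shows two candidates. A pink carrier look-alike lies on the bench at top-view (397,224). The dark steel carrier sits in the slitter at (312,203), and that is the one meant: dark, in the channel, with the rollers to the left at about (275,207). I'll move the wrist camera over it to confirm and measure.

Run:
```python
from h import *
s=robot.read_state(); T=R.from_rotvec(s["orientation"]).as_matrix(); print(T.round(3))
K,r,t=cam("wrist"); Rm=R.from_rotvec(r).as_matrix(); o=-Rm.T@t
print("cam in tool",T.T@(o-s["tool_pos"]),"view dir tool",T.T@Rm.T[:,2], "img right in tool",T.T@Rm.T[:,0])
b=cv2.imread("pics/b.png")[150:270,240:440]; cv2.imwrite("pics/c.png",cv2.resize(b,None,fx=4,fy=4,interpolation=cv2.INTER_CUBIC))
# rough slitter fit
L=np.array([[0,0,],[-45,0],[80,0],[-36,50],[45,0]])/1e3
W=np.array([[.4755,-.1845],[.4741,-.1389],[.4843,-.2656],[.527,-.1416],[.476,-.230]])
lc,wc=L.mean(0),W.mean(0);H=(L-lc).T@(W-wc);a=np.arctan2(H[0,1]-H[1,0],H[0,0]+H[1,1]);M=np.array([[np.cos(a),-np.sin(a)],[np.sin(a),np.cos(a)]])
print(np.degrees(a),wc-M@lc, (W-(L@M.T+wc-M@lc)).round(4))
c=wc-M@lc
for z in(.25,.3):
    print(T.T@(np.array([*c,z])-s["tool_pos"])*1e3)
tx=T[:2,0];print("tool x yaw",np.degrees(np.arctan2(tx[1],tx[0])),"tool y yaw",np.degrees(np.arctan2(T[1,1],T[0,1])))
```

```text
[[ 0.931  0.366  0.   ]
 [ 0.366 -0.931 -0.   ]
 [-0.     0.    -1.   ]]
cam in tool [ 0.07200159 -0.00140212 -0.18977524] view dir tool [-2.63240481e-01 -3.32444948e-04  9.64730189e-01] img right in tool [-2.99682186e-04  9.99999921e-01  2.62826272e-04]
-86.10200305735295 [ 0.47680491 -0.18402016] [[-0.0013 -0.0005]
 [ 0.0004  0.0002]
 [ 0.0021 -0.0018]
 [ 0.0028  0.0031]
 [-0.0039 -0.0011]]
[ 376.31538625 -254.23629821  -55.27355602]
[ 376.31485144 -254.23465034 -105.27355599]
tool x yaw 21.472345434022127 tool y yaw -68.52765454577985
```

View pics/c.png

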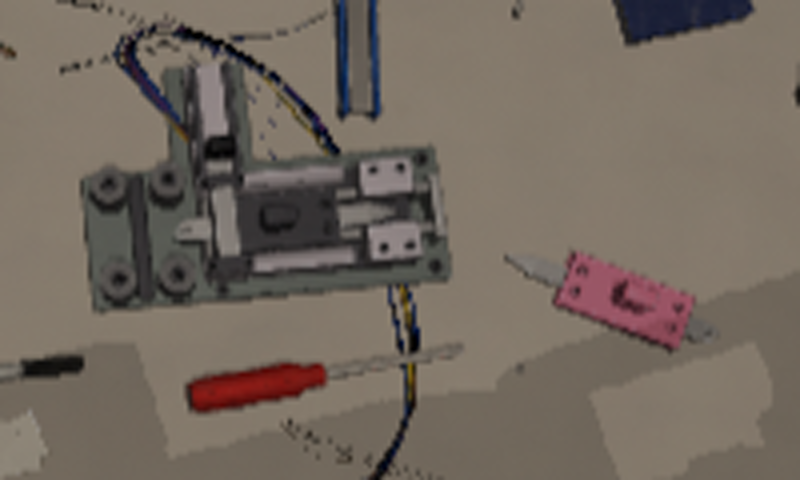

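The crop shows the dark carrier in the channel at about (290,215), with the keeper across it at (225,210) and its black grip at (218,148). The pink look-alike is separate, at (625,300), and I'll ignore it. Next I move over the slitter.

Call:
play_rows(increments="190 -125 -55 -36 0; 376 -254 -55 -72.4 0; 376 -254 -55 -72.4 0; 376 -254 -55 -72.4 0; 376 -254 -55 -72.4 0; 376 -254 -55 -72.4 0; 376 -254 -55 -72.4 0; 376 -254 -55 -72.4 0; 376 -254 -55 -72.4 0; 376 -254 -55 -72.4 0; 376 -254 -55 -72.4 0; 376 -254 -55 -72.4 0; 376 -254 -55 -72.4 0; 376 -254 -55 -72.4 0; 376 -254 -55 -72.4 0; 376 -254 -55 -72.4 0; 376 -254 -55 -72.4 0")

```text
t: 2.6
tool_pos: [0.4764, -0.1847, 0.2497]
orientation: [-2.146, -2.294, 0.0]
force: [-0.5, -0.3, -0.2]
opening: 0.0465
gripper_force: 0.0
```

Run:
```python
from h import *
s=robot.read_state(); print(s["t"],s["tool_pos"],s["q"],s["opening"])
a=robot.read_camera("wrist"); cv2.imwrite("pics/w1raw.png",a); K,r,t=cam("wrist"); np.savez("w1.npz",K=K,r=r,t=t)
for q in("seat","front_stop","well","keeper_grip","pin_noses","fresh_tip","blade_carrier","slitter"):
    print(q,[(np.round(d["centre"],4).tolist(),round(d["conf"],2)) for d in robot.landmark_of("wrist",q)][:3])
# overlay model
def overlay(a,ang,c,k):
    an=np.radians(ang)
    def W(p): p=np.array(p,float)/1e3; return [c[0]+p[0]*np.cos(an)-p[1]*np.sin(an),c[1]+p[0]*np.sin(an)+p[1]*np.cos(an),p[2]]
    def rect(x0,x1,y0,y1,z): return [W(p) for p in((x0,y0,z),(x1,y0,z),(x1,y1,z),(x0,y1,z))]
    S=4/2.56;
    im=cv2.resize(a,(800,600),interpolation=cv2.INTER_CUBIC)
    for P,col in((rect(-7,7,-7,7,72),(0,0,255)),(rect(62,100,10,36,50),(0,255,0)),(rect(62,100,-36,-10,50),(0,255,0)),(rect(-45,52,-36,36,44),(255,255,0)),(rect(-46,-26,42+k,54+k,82),(255,0,255))):
        cv2.polylines(im,[np.int32(proj("wrist",P)*800/512)],True,col,1)
    for x in(-74,-116):
        for y in(34,-34):
            cv2.polylines(im,[np.int32(proj("wrist",[W((x+13*np.cos(q),y+13*np.sin(q),59)) for q in np.linspace(0,6.28,24)])*800/512)],True,(0,165,255),1)
    return im
cv2.imwrite("pics/w1.png",overlay(a,-86.1,(.4768,-.184),0))
```

```text
2.6 [ 0.47641919 -0.18467476  0.24973288] [-4.70167847e-01 -1.28900668e-01  1.64822789e+00 -2.77598043e-06
  1.62227128e+00 -5.37060108e-01] 0.04651017544996276
seat [([0.4732, -0.1838, 0.0252], 0.72)]
front_stop [([0.4755, -0.136, 0.0334], 0.73)]
well [([0.4782, -0.2589, 0.0225], 0.84)]
keeper_grip [([0.5225, -0.1431, 0.0636], 0.76), ([0.3679, -0.2212, 0.0014], 0.59), ([0.4775, -0.1843, 0.0233], 0.19)]
pin_noses [([0.4782, -0.231, 0.0385], 0.64)]
fresh_tip [([0.4814, -0.2717, 0.0347], 0.96), ([0.4538, -0.3534, 0.0096], 0.92), ([0.524, -0.1454, 0.065], 0.36)]
blade_carrier [([0.4779, -0.1832, 0.0217], 0.9), ([0.417, -0.4369, -0.0007], 0.74)]
slitter [([0.4724, -0.1825, -0.0038], 0.84)]
```

View pics/w1.png

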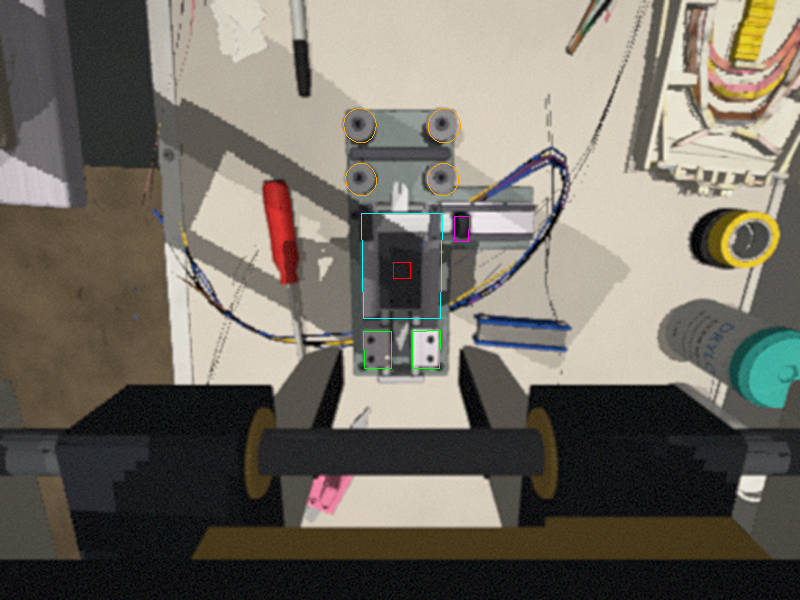

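The overlay from the pose estimate matches the picture. The rollers are at (358,125) to (442,178), the channel is around (402,270), the housings are at (377,350) and (426,350), and the keeper grip is at (461,228). Next I grip the keeper and slide it back.

Call:
play_rows(increments="36.6 50.5 0 0 0; 36.6 50.5 50 0 0; 36.6 50.5 100 0 0; 36.6 50.5 140 0 0; 36.6 50.5 165 0 0; 36.6 50.5 180 0 0; 36.6 50.5 189 0 0; 36.6 50.5 189 0 0; 36.6 50.5 189 0 0; 36.6 50.5 189 0 1; 36.6 50.5 189 0 1; 36.6 50.5 189 0 1; 36.6 50.5 189 0 1; 36.6 50.5 189 0 1; 36.6 50.5 189 0 1; 36.6 50.5 189 0 1; 36.6 50.5 189 0 1", force=20)

```text
t: 4.75
tool_pos: [0.5244, -0.1444, 0.0607]
orientation: [-2.145, -2.295, 0.0]
force: [-0.4, 0.6, -0.8]
opening: 0.0004
gripper_force: 0.0
```

Run:
```python
from h import *
a=robot.read_camera("wrist"); cv2.imwrite("pics/w2.png",cv2.resize(a[100:384],(800,444)))
s=robot.read_state();print(s["opening"],proj("wrist",[s["tool_pos"]]))
for q in("keeper_grip",): 
  for c in("wrist","top","scene"): print(c,[(np.round(d["centre"],4).tolist(),round(d["conf"],2)) for d in robot.landmark_of(c,q)][:3])
```

```text
0.0006732200405890424 [[258.18331725 222.30622477]]
wrist [([0.522, -0.1426, 0.0669], 0.86)]
top [([0.5292, -0.14, 0.063], 0.56)]
scene [([0.5243, -0.1432, 0.0637], 0.42)]
```

View pics/w2.png

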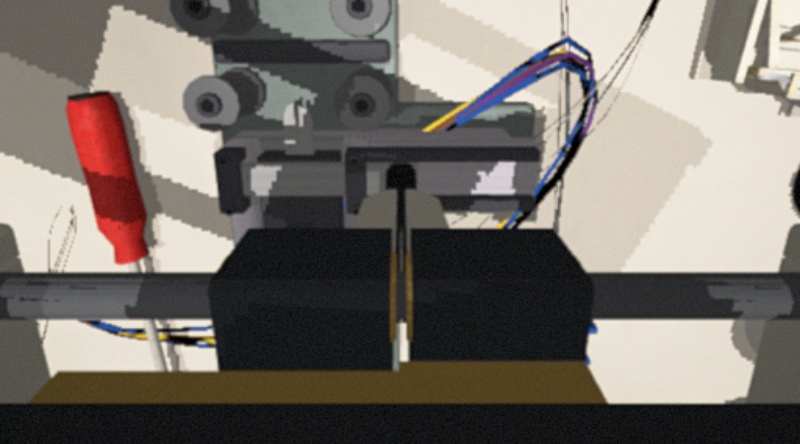

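Run:
```python
from h import *
a=cv2.imread("pics/w2.png")
s=robot.read_state(); T=R.from_rotvec(s["orientation"]).as_matrix(); p=s["tool_pos"]
an=np.radians(-86.1)
def W(q): q=np.array(q)/1e3; return [.4768+q[0]*np.cos(an)-q[1]*np.sin(an),-.184+q[0]*np.sin(an)+q[1]*np.cos(an),q[2]]
def pix(P): return np.int32((proj("wrist",P)-[0,100])*1.5625)
for z,c in((82,(255,0,255)),(51,(200,100,255))):
  cv2.polylines(a,[pix([W((x,y+2,z)) for x,y in((-46,42),(-26,42),(-26,54),(-46,54))])],True,c,1)
for z,c in((0,(0,255,0)),(-.03,(0,255,255))):
  cv2.polylines(a,[pix([p+T@[x,y,z] for x,y in((-.0075,-.0175),(.0075,-.0175),(.0075,.0175),(-.0075,.0175))])],True,c,1)
cv2.imwrite("pics/w2b.png",cv2.resize(a[100:260,280:520],None,fx=3.3,fy=3.3))
print(robot.calibration("wrist"))
```

```text
{'vertical_fov': 68.39873954884791, 'cx': 256.26699979962336, 'cy': 192.32063603397438, 'rvec': array([-2.8736522 , -0.09665401, -0.01342413]), 'tvec': array([-0.51221512, -0.16746336,  0.21375608])}
```

View pics/w2b.png

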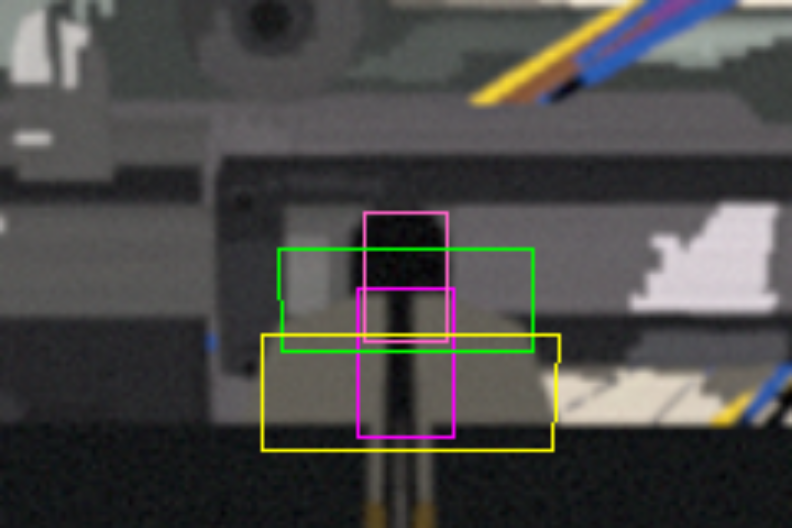

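Call:
play_rows(increments="0 3 0 0 1; 0 6 0 0 1; 0 9 0 0 1; 0 12 0 0 1; 0 15 0 0 1; 0 15 0 0 1")

```text
t: 5.55
tool_pos: [0.5399, -0.1434, 0.0608]
orientation: [2.145, 2.295, 0.0]
force: [0.2, -0.5, 0.5]
opening: 0.0005
gripper_force: 0.0
```

Run:
```python
from h import *
s=robot.read_state();print(s["tool_pos"],s["force"],s["opening"])
a=robot.read_camera("wrist"); 
T=R.from_rotvec(s["orientation"]).as_matrix(); p=s["tool_pos"]
print([(np.round(d["centre"],4).tolist(),round(d["conf"],2)) for d in robot.landmark_of("wrist","keeper_grip")][:3])
cv2.imwrite("pics/w3.png",cv2.resize(a[150:300,170:370],None,fx=4,fy=4,interpolation=cv2.INTER_CUBIC))
```

```text
[ 0.53987006 -0.14337496  0.06075276] [ 0.19409215 -0.45102925  0.46763884] 0.0005372063329863318
[([0.522, -0.1427, 0.0655], 0.83)]
```

View pics/w3.png

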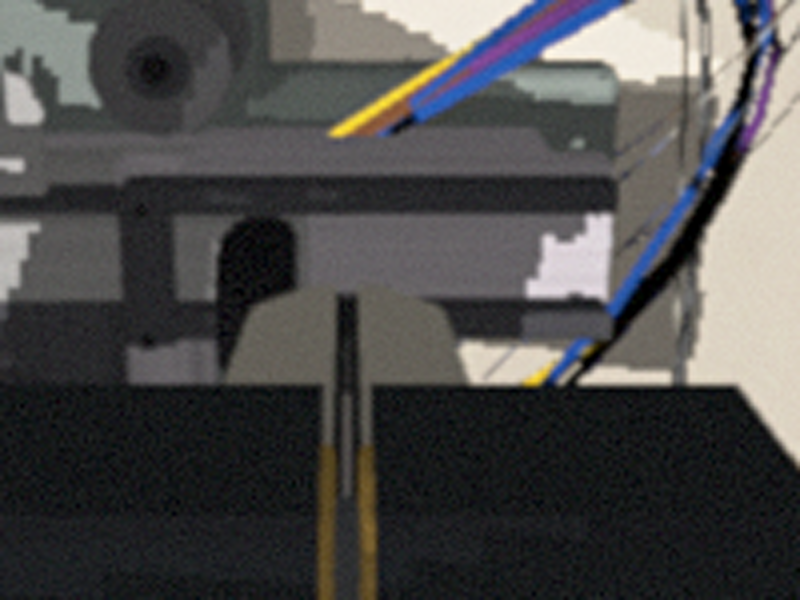

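The keeper did not move. The fingers passed over its grip without contact, so their physical tips are higher than the TCP reading suggests. I'll probe downwards beside the grip.

Call:
play_rows(increments="0 0 2 0 1; 0 0 4 0 1; 0 0 5 0 1; 0 0 5 0 1")

```text
t: 6.05
tool_pos: [0.5391, -0.1433, 0.0554]
orientation: [-2.145, -2.295, 0.0]
force: [-0.0, 0.0, -0.1]
opening: 0.0008
gripper_force: 0.0
```

Call:
play_rows(increments="0 0 1 0 1; 0 0 2 0 1; 0 0 3 0 1; 0 0 3 0 1")

```text
t: 6.45
tool_pos: [0.54, -0.1435, 0.0531]
orientation: [2.144, 2.295, 0.001]
force: [1.3, -0.1, 2.8]
opening: 0.0007
gripper_force: 1.1
```

Call:
play_rows(increments="0 0 1 0 1; 0 0 2 0 1; 0 0 2 0 1; 0 0 2 0 1")

```text
t: 6.85
tool_pos: [0.5409, -0.1437, 0.0521]
orientation: [2.143, 2.293, 0.002]
force: [2.1, 0.6, 7.6]
opening: 0.0006
gripper_force: 3.0
```

Run:
```python
from h import *
s=robot.read_state(); T=R.from_rotvec(s["orientation"]).as_matrix(); p=s["tool_pos"]
for w in(0,.0075,.011):
  for dz in(0,-.01,-.02,-.03): print(w,dz,(proj("wrist",[p+T@[w,-.0233,dz],p+T@[w,.0233,dz],p+T@[w,.0408,dz]])*1.5625).round().tolist())
print(robot.read_state()["force"], (robot.calibration("scene")["vertical_fov"]))
a=robot.read_camera("scene"); uv=proj("scene",[p])[0]; print(uv)
x,y=np.int32(uv); c=cv2.resize(a[y-40:y+35,x-50:x+50],None,fx=8,fy=8,interpolation=cv2.INTER_CUBIC)
q=(uv-[x-50,y-40])*8; cv2.drawMarker(c,(int(q[0]),int(q[1])),(0,0,255),0,30)
cv2.imwrite("pics/s1.png",c)
```

```text
0 0 [[353.0, 347.0], [454.0, 347.0], [492.0, 347.0]]
0 -0.01 [[350.0, 356.0], [457.0, 356.0], [497.0, 356.0]]
0 -0.02 [[348.0, 365.0], [460.0, 365.0], [502.0, 365.0]]
0 -0.03 [[345.0, 375.0], [463.0, 375.0], [508.0, 375.0]]
0.0075 0 [[352.0, 332.0], [455.0, 332.0], [493.0, 332.0]]
0.0075 -0.01 [[350.0, 340.0], [458.0, 340.0], [498.0, 339.0]]
0.0075 -0.02 [[347.0, 348.0], [461.0, 348.0], [503.0, 348.0]]
0.0075 -0.03 [[344.0, 357.0], [464.0, 357.0], [509.0, 357.0]]
0.011 0 [[352.0, 325.0], [455.0, 325.0], [494.0, 325.0]]
0.011 -0.01 [[350.0, 332.0], [458.0, 332.0], [498.0, 332.0]]
0.011 -0.02 [[347.0, 340.0], [461.0, 340.0], [504.0, 340.0]]
0.011 -0.03 [[344.0, 349.0], [464.0, 349.0], [510.0, 349.0]]
[2.08149335 0.62174818 7.58506122] 48.32831737700578
[288.12290925 210.28579224]
```

View pics/s1.png

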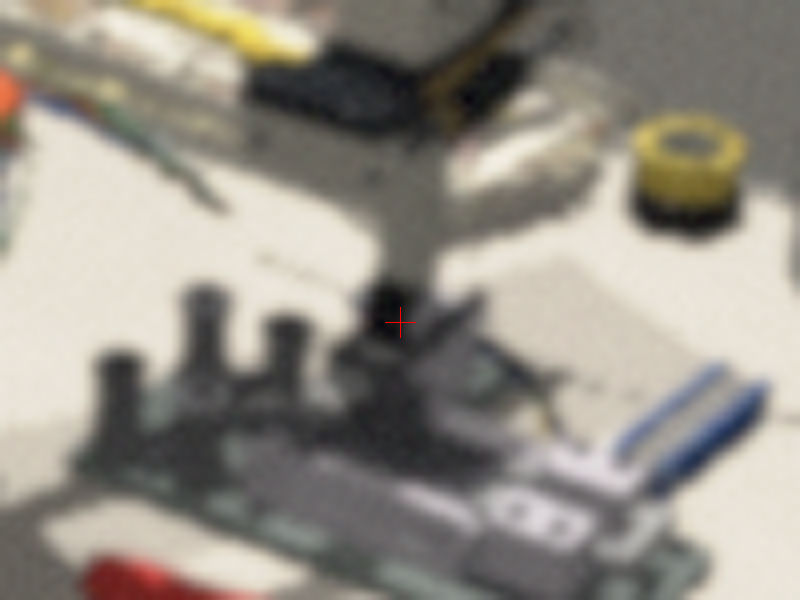

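In the crop the visible finger end (about (405,285)) is roughly 20 mm above the projected TCP (400,322). The wrist view and the touch on the grip top agree with that, so the physical tips end about 22 mm short of the reported TCP. I'll redo the grasp deeper.

Call:
play_rows(increments="0 0 -20 0 1; 0 0 -40 0 1; 0 -15 -40 0 0; 0 -15 -40 0 0; 0 -15 -40 0 0; 0 -15 -40 0 0; 0 -15 -40 0 0; 0 -15 -20 0 0; 0 -15 -5 0 0; 0 -15 5 0 0; 0 -15 8 0 0; 0 -15 8 0 0")

```text
t: 8.1
tool_pos: [0.524, -0.1442, 0.042]
orientation: [-2.144, -2.294, 0.001]
force: [-0.3, -0.3, 0.1]
opening: 0.0466
gripper_force: 0.0
```

Call:
play_rows(increments="0 0 2 0 0; 0 0 4 0 0; 0 0 4 0 0; 0 0 4 0 1; 0 0 4 0 1; 0 0 4 0 1; 0 0 4 0 1; 0 0 4 0 1; 0 0 4 0 1", force=25)

```text
t: 9.0
tool_pos: [0.5245, -0.1444, 0.0388]
orientation: [-2.145, -2.295, 0.0]
force: [-0.5, -0.1, 0.9]
opening: 0.012
gripper_force: 25.0
```

The grip is held, with the opening at 12 mm. Sliding the keeper back.

Call:
play_rows(increments="0 6 0 0 1; 0 14 0 0 1; 0 22 0 0 1; 0 30 0 0 1; 0 38 0 0 1; 0 46 0 0 1; 0 52 0 0 1; 0 56 0 0 1; 0 56 0 0 1; 0 56 0 0 1")

```text
t: 10.0
tool_pos: [0.581, -0.1405, 0.0388]
orientation: [2.144, 2.295, 0.001]
force: [1.4, 1.7, 1.5]
opening: 0.0116
gripper_force: 25.0
```

Call:
play_rows(increments="0 0 0 0 0; 0 0 0 0 0; 0 0 0 0 0; 0 0 -30 0 0; 0 0 -70 0 0; -12 -35 -110 20 0; -36 -106 -150 60 0; -36 -106 -160 90 0; -36 -106 -160 90 0; -36 -106 -160 90 0; -36 -106 -160 90 0; -36 -106 -160 90 0; -36 -106 -160 90 0; -36 -106 -160 90 0; -36 -106 -160 90 0; -36 -106 -160 90 0; -36 -106 -160 90 0")

```text
t: 11.7
tool_pos: [0.4769, -0.1838, 0.1987]
orientation: [3.14, 0.104, -0.0]
force: [0.1, -0.2, -0.4]
opening: 0.0466
gripper_force: 0.0
```

```bash
cat > m.py <<'E'
from h import *
from scipy.optimize import minimize
# edge-based fit of slitter pose in the wrist picture: model lines against image gradient
def segs(off):
    S=[]
    def rect(x0,x1,y0,y1,z):
        P=[(x0,y0,z),(x1,y0,z),(x1,y1,z),(x0,y1,z)]
        for i in range(4): S.append((P[i],P[(i+1)%4]))
    rect(62,100,10,36,50); rect(62,100,-36,-10,50); rect(-45,52,22,36,44) if 0 else None
    S.append(((-131+0,-50,12),(131-0,-50,12))) if 0 else None
    for x in(-74,-116):
        for y in(34,-34):
            c=[(x+13*np.cos(q),y+13*np.sin(q),59) for q in np.linspace(0,2*np.pi,17)]
            S+=[(c[i],c[i+1]) for i in range(16)]
    return S
def toW(P,a,cx,cy):
    P=np.asarray(P,float)/1e3; c,s=np.cos(a),np.sin(a)
    return np.c_[cx+c*P[:,0]-s*P[:,1],cy+s*P[:,0]+c*P[:,1],P[:,2]]
def fit(img,K,r,t,a0=-86.1,c0=(.4768,-.184)):
    g=cv2.GaussianBlur(cv2.cvtColor(img,cv2.COLOR_BGR2GRAY).astype(np.float32),(0,0),1.0)
    G=np.hypot(cv2.Sobel(g,cv2.CV_32F,1,0),cv2.Sobel(g,cv2.CV_32F,0,1)); G=np.minimum(G,100)
    pts=np.concatenate([np.linspace(p,q,12) for p,q in segs(0)])
    def cost(v):
        W=toW(pts,np.radians(v[0]),v[1]/1e3,v[2]/1e3); uv=cv2.projectPoints(W.reshape(-1,1,3),r,t,K,None)[0].reshape(1,-1,2).astype(np.float32)
        return -cv2.remap(G,uv,None,cv2.INTER_LINEAR).mean()
    best=min((minimize(cost,[a0+da,c0[0]*1e3+dx,c0[1]*1e3+dy],method="Nelder-Mead",options=dict(initial_simplex=[[a0+da+i,c0[0]*1e3+dx+j,c0[1]*1e3+dy+k] for i,j,k in((0,0,0),(1,0,0),(0,1.5,0),(0,0,1.5))])) for da in(-1,0,1) for dx in(-2,0,2) for dy in(-2,0,2)),key=lambda o:o.fun)
    return best.x,best.fun
E
python3 - <<'E'
from m import *
s=robot.read_state(); print(s["t"],s["tool_pos"],s["q"],s["opening"])
d=np.load("w1.npz"); print("w1",fit(cv2.imread("pics/w1raw.png"),d["K"],d["r"],d["t"]))
a=robot.read_camera("wrist"); cv2.imwrite("pics/w4raw.png",a); K,r,t=cam("wrist"); np.savez("w4.npz",K=K,r=r,t=t)
v,f=fit(a,K,r,t); print("w4",v,f)
for q in("seat","keeper_grip","pin_noses","fresh_tip","blade_carrier","well"):
    print(q,[(np.round(d["centre"],4).tolist(),round(d["conf"],2)) for d in robot.landmark_of("wrist",q)][:2])
im=cv2.resize(a,(800,600),interpolation=cv2.INTER_CUBIC)
def rect(x0,x1,y0,y1,z,c): cv2.polylines(im,[np.int32(proj("wrist",toW([(x0,y0,z),(x1,y0,z),(x1,y1,z),(x0,y1,z)],np.radians(v[0]),v[1]/1e3,v[2]/1e3))*1.5625)],True,c,1)
rect(-12,12,-7,7,72,(0,0,255)); rect(-45,45,-20,20,42,(0,255,255)); rect(62,100,10,36,50,(0,255,0)); rect(62,100,-36,-10,50,(0,255,0)); rect(-131,131,-50,50,12,(255,0,0)); rect(-46,-26,42+58,54+58,82,(255,0,255))
cv2.imwrite("pics/w4.png",im)
E
```

```text
11.7 [ 0.47686972 -0.18376126  0.19865734] [-4.68093555e-01 -1.13540906e-01  1.72638710e+00 -9.29105897e-05
  1.52879629e+00  1.03627906e+00] 0.046596246865920586
w1 (array([ -86.05955357,  474.02001802, -181.53808539]), np.float64(-81.50790405273438))
w4 [ -86.31235673  474.61799273 -183.34046571] -86.66410827636719
seat [([0.5795, -0.1384, 0.0667], 0.25), ([0.6031, -0.2552, -0.0013], 0.18)]
keeper_grip [([0.5808, -0.1366, 0.0651], 0.93), ([0.4756, -0.1345, 0.0314], 0.57)]
pin_noses [([0.4782, -0.2299, 0.0381], 0.91)]
fresh_tip [([0.4528, -0.3554, 0.008], 0.91), ([0.4841, -0.2761, 0.0338], 0.74)]
blade_carrier [([0.4754, -0.1862, 0.0256], 0.8), ([0.4855, -0.2725, 0.034], 0.53)]
well [([0.4782, -0.2627, 0.023], 0.9)]
```

View pics/w4.png

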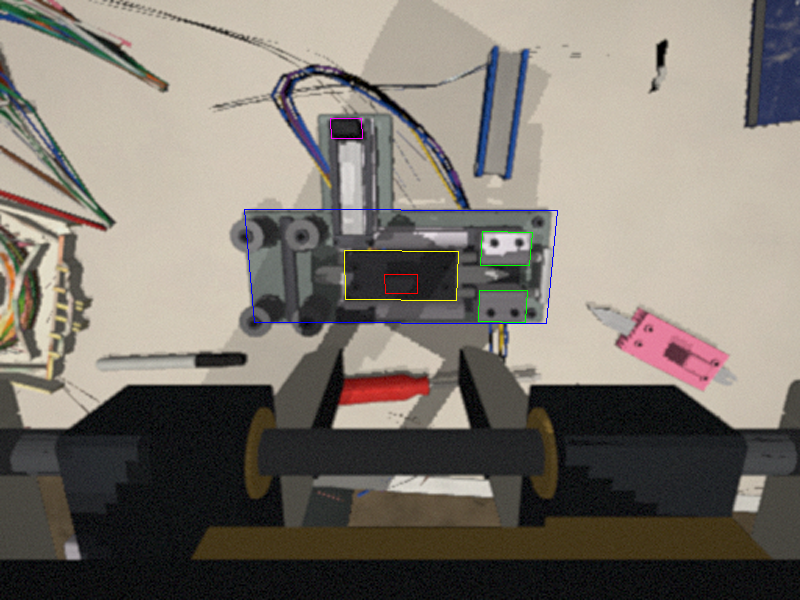

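The picture shows the keeper fully back, its grip at (346,128), and the carrier uncovered in the channel at (400,275). The overlay fits. I'll first centre the tool on the carrier's grip across y with a light squeeze, then take it across x, so that a half turn stays within the joint range.

Call:
play_rows(increments="-0.7 0 20 -20 0; -0.7 0 60 -45 0; -0.7 0 90 -90 0; -0.7 0 90 -90 0; -0.7 0 90 -90 0; -0.7 0 90 -90 0; -0.7 0 90 -90 0; -0.7 0 90 -90 0; -0.7 0 90 -90 0; -0.7 0 90 -90 0; -0.7 0 90 -90 0; -0.7 0 110 -90 0; -0.7 0 135 -90 0; -0.7 0 150 -90 0; -0.7 0 160 -90 0; -0.7 0 165 -90 0; -0.7 0 165 -90 0")

```text
t: 13.75
tool_pos: [0.4762, -0.1836, 0.0334]
orientation: [-2.144, -2.295, 0.0]
force: [-0.6, 0.2, 0.4]
opening: 0.0468
gripper_force: 0.0
```

Call:
play_rows(increments="0 0 2 0 0; 0 0 4 0 0; 0 0 4 0 0; 0 0 4 0 1; 0 0 4 0 1; 0 0 4 0 1; 0 0 4 0 1; 0 0 4 0 1; 0 0 4 0 1; 0 0 4 0 1", force=6)

```text
t: 14.75
tool_pos: [0.476, -0.1838, 0.0297]
orientation: [-2.145, -2.295, 0.001]
force: [-4.4, -1.4, 3.8]
opening: 0.014
gripper_force: 6.0
```

Run:
```python
from h import *
s=robot.read_state(); print(s["tool_pos"],s["force"],s["opening"],s["q"][5])
```

```text
[ 0.47595593 -0.18379087  0.02974011] [-4.4145746  -1.37771227  3.76796377] 0.014024983978356173 -0.5362223158101458
```

Call:
play_rows(increments="0 0 0 0 0; 0 0 0 0 0; 0 0 0 0 0; 0 0 -40 0 0; 0 0 -40 40 0; 0 0 -40 90 0; 0 0 -40 90 0; 0 0 -40 90 0; 0 0 -40 90 0; 0 0 -40 90 0; 0 0 -40 90 0; 0 0 -40 90 0; 0 0 -40 90 0; 0 0 -40 90 0; 0 0 -40 90 0; 0 0 -40 90 0; 0 0 -20 90 0; 0 0 -5 90 0; 0 0 -1 90 0; 0 0 -1 90 0")

```text
t: 16.75
tool_pos: [0.4754, -0.1832, 0.0296]
orientation: [-3.139, -0.107, 0.003]
force: [0.2, -0.1, 0.3]
opening: 0.0463
gripper_force: 0.0
```

Run:
```python
from h import *
s=robot.read_state(); print(s["tool_pos"],s["force"],s["opening"],s["q"][5])
print([(np.round(d["centre"],4).tolist(),round(d["conf"],2)) for d in robot.recognise("top","keeper_grip")][:2])
```

```text
[ 0.47536723 -0.18323924  0.02956938] [ 0.20067175 -0.0558058   0.34876635] 0.046265592939749633 1.033726070263968
[([0.496, -0.1423, 0.0481], 0.67)]
```

Call:
play_rows(increments="0 0 0 0 1; 0 0 0 0 1; 0 0 0 0 1; 0 0 0 0 1; 0 0 0 0 1; 0 0 0 0 1", force=40)

```text
t: 17.4
tool_pos: [0.4767, -0.1836, 0.0312]
orientation: [-3.14, -0.106, -0.001]
force: [-1.4, 3.1, 6.1]
opening: 0.0237
gripper_force: 40.0
```

The grip is held at 23.7 mm. Lifting straight up.

Call:
play_rows(increments="0 0 -3 0 1; 0 0 -7 0 1; 0 0 -12 0 1; 0 0 -18 0 1; 0 0 -26 0 1; 0 0 -36 0 1; 0 0 -48 0 1; 0 0 -60 0 1; 0 0 -75 0 1; 0 0 -90 0 1; 0 0 -90 0 1; 0 0 -90 0 1")

```text
t: 18.6
tool_pos: [0.4767, -0.1839, 0.1213]
orientation: [3.139, 0.106, 0.002]
force: [0.1, 1.1, -4.4]
opening: 0.0234
gripper_force: 40.0
```

Run:
```python
from h import *
s=robot.read_state(); print(s["tool_pos"],s["force"],s["opening"],s["q"][5])
for c in("wrist","top"):
  robot.read_camera(c)
  for q in("blade_carrier","fresh_tip"): print(c,q,[(np.round(d["centre"],4).tolist(),round(d["conf"],2)) for d in robot.landmark_of(c,q)][:3])
```

```text
[ 0.47671873 -0.18394702  0.12131529] [ 0.11671314  1.108705   -4.44798708] 0.023434666020565598 1.0345987036877955
wrist blade_carrier [([0.4138, -0.4334, -0.0031], 0.81), ([0.4769, -0.1886, 0.1163], 0.63)]
wrist fresh_tip [([0.4528, -0.3556, 0.0065], 0.71), ([0.4849, -0.2753, 0.1275], 0.58)]
top blade_carrier [([0.4156, -0.4399, -0.0029], 0.91), ([0.4757, -0.1855, 0.111], 0.65)]
top fresh_tip [([0.454, -0.3521, 0.0098], 0.73), ([0.4814, -0.2621, 0.021], 0.61), ([0.5836, -0.1398, 0.0636], 0.32)]
```

Call:
play_rows(increments="0 0 -5 -8 1; 0 0 -5 -16 1; 0 0 -5 -24 1; 0 0 -5 -32 1; 0 0 -5 -40 1; 0 0 -5 -48 1; 0 0 -5 -56 1; 0 0 -5 -64 1; 0 0 -5 -72 1; 0 0 -5 -80 1; 0 0 -5 -88 1; 0 0 -5 -96 1; 0 0 -5 -104 1; 0 0 -5 -112 1; 0 0 -5 -120 1; 0 0 -5 -120 1")

```text
t: 20.5
tool_pos: [0.4761, -0.1836, 0.1253]
orientation: [-1.474, -2.773, 0.0]
force: [0.2, 0.3, -4.2]
opening: 0.0238
gripper_force: 40.0
```

Call:
play_rows(increments="0 0 0 -8 1; 0 0 0 -16 1; 0 0 0 -24 1; 0 0 0 -32 1; 0 0 0 -40 1; 0 0 0 -48 1; 0 0 0 -54 1; 0 0 0 -58 1; 0 0 0 -60 1; 0 0 0 -60 1; 0 0 0 -60 1; 0 0 0 -60 1")

```text
t: 21.7
tool_pos: [0.4763, -0.1837, 0.1256]
orientation: [0.103, -3.14, -0.0]
force: [0.2, 0.0, -4.2]
opening: 0.0237
gripper_force: 40.0
```

Run:
```python
from m import *
s=robot.read_state(); print(s["t"],s["tool_pos"],s["force"],s["opening"],s["q"][5]); T=R.from_rotvec(s["orientation"]).as_matrix(); print(T.round(4))
a=robot.read_camera("wrist"); cv2.imwrite("pics/w5raw.png",a); K,r,t=cam("wrist"); np.savez("w5.npz",K=K,r=r,t=t,p=s["tool_pos"],T=T)
for q in("blade_carrier","fresh_tip","pin_noses","front_stop","well"): print(q,[(np.round(d["centre"],4).tolist(),round(d["conf"],2)) for d in robot.landmark_of("wrist",q)][:3])
c=(.4762,-.1838)
im=cv2.resize(a,(800,600),interpolation=cv2.INTER_CUBIC)
def poly(P,col): cv2.polylines(im,[np.int32(proj("wrist",P)*1.5625)],True,col,1)
A=np.radians(-86.15)
for x0,x1,y0,y1,z in((62,100,10,36,50),(62,100,-36,-10,50),(-45,52,-36,36,44)): poly(toW([(x0,y0,z),(x1,y0,z),(x1,y1,z),(x0,y1,z)],A,*c),(0,255,0))
p=s["tool_pos"]
C=toW([(-45,-20,0),(45,-20,0),(45,20,0),(-45,20,0)],A,p[0],p[1]); C[:,2]=.119+.018; poly(C,(0,255,255))
B=toW([(-90,0,0),(-45,-7,0),(-45,7,0)],A,p[0],p[1]); B[:,2]=.131; poly(B,(0,0,255))
cv2.imwrite("pics/w5.png",im)
```

```text
21.7 [ 0.47628529 -0.18369698  0.1256276 ] [ 0.23672191  0.04571075 -4.20771224] 0.023696416409400706 -2.104685926481914
[[-9.979e-01 -6.520e-02 -2.000e-04]
 [-6.520e-02  9.979e-01  1.000e-04]
 [ 2.000e-04  1.000e-04 -1.000e+00]]
blade_carrier [([0.4778, -0.1858, 0.1185], 0.74), ([0.4159, -0.4355, -0.0013], 0.74)]
fresh_tip [([0.4748, -0.0937, 0.1303], 0.89), ([0.4545, -0.3524, 0.0062], 0.8)]
pin_noses [([0.4761, -0.2253, 0.0384], 0.83)]
front_stop [([0.4758, -0.1357, 0.0316], 0.91)]
well [([0.4724, -0.1849, 0.023], 0.72), ([0.4814, -0.2612, 0.0246], 0.6)]
```

View pics/w5.png

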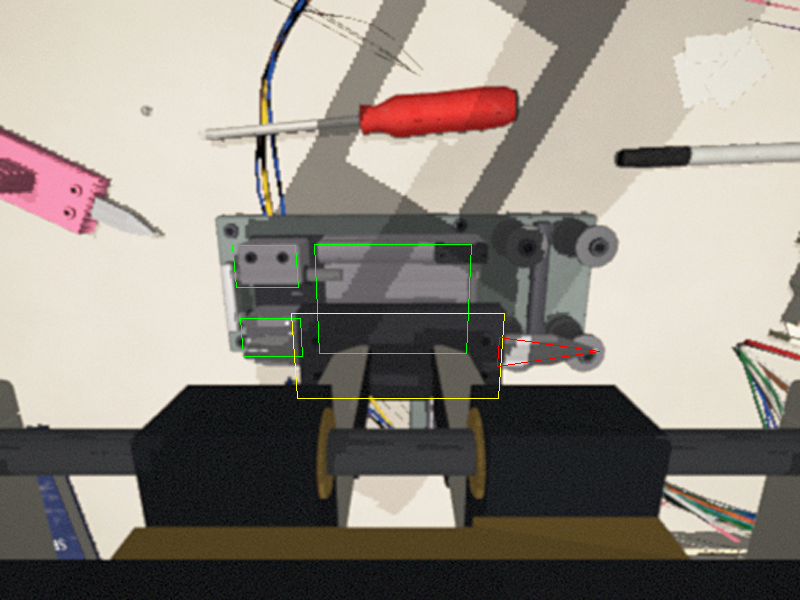

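The picture shows the carrier held level with the fresh tip at about (600,350), pointing to the roller side, and the slitter below, clear of it. Next I measure the carrier's offset from the slitter numerically in this same picture.

```bash
cat > f5.py <<'E'
from m import *
d=np.load("w5.npz"); img=cv2.imread("pics/w5raw.png"); K,r,t,p=d["K"],d["r"],d["t"],d["p"]
print("slitter",fit(img,K,r,t,-86.15,(.4762,-.1838)))
g=cv2.GaussianBlur(cv2.cvtColor(img,cv2.COLOR_BGR2GRAY).astype(np.float32),(0,0),.8)
gx,gy=cv2.Sobel(g,cv2.CV_32F,1,0),cv2.Sobel(g,cv2.CV_32F,0,1)
def prof(u0,u1,v0,v1,ax):   # gradient profile of a window, summed along the edge
    return (np.abs(gy[v0:v1,u0:u1]).mean(1) if ax else np.abs(gx[v0:v1,u0:u1]).mean(0)).round().astype(int)
print("far edge rows 185..215, cols 200-300",prof(200,300,185,215,1))
print("left end cols 180..210, rows 205-235",prof(180,210,205,235,0))
print("right end cols 305..335, rows 200-212",prof(305,335,200,212,0))
print("blade upper/lower rows 205..245 cols 330-345",prof(330,345,205,245,1))
print("tip cols 360..400",prof(360,400,220,228,0))
C=toW([(-45,-20,0),(45,-20,0),(-45,20,0),(-90,0,0)],np.radians(-86.15),p[0],p[1]); C[:,2]=[.137,.137,.137,.129]
print(cv2.projectPoints(C.reshape(-1,1,3),r,t,K,None)[0].reshape(-1,2).round(1).tolist())
C[:3,2]=.119;print(cv2.projectPoints(C.reshape(-1,1,3),r,t,K,None)[0].reshape(-1,2).round(1).tolist())
E
python3 f5.py
```

```text
slitter (array([ -85.83265216,  473.28952822, -184.44659813]), np.float64(-73.72943115234375))
far edge rows 185..215, cols 200-300 [  8  11   9  19  39  57  64  93 154 151  67   7  12  12  13  14  11   7
   4   4   4   5   4   5  10  14  11   8   7   7]
left end cols 180..210, rows 205-235 [  9  20  29  22  49  50  24  29  53  96 124 105  54  16   4   4   8  11
  12  12  11   9   5   7  11  10   9   7  13  21]
right end cols 305..335, rows 200-212 [ 5  5  2  4  4  3  4  4  4  3  6  5  3  2  3  3  5 14 25 27 12  5 11 34
 70 88 91 91 90 66]
blade upper/lower rows 205..245 cols 330-345 [ 30  36  35  29  25  23  20  41 137 217 213 142  61  30  67  94  70  29
  19  16  20  28  21   6  22  40  41 127 238 240 159 129 160 137  66  16
   1   4  16 160]
tip cols 360..400 [  3   2   1   3   2   4   6   3   4   9   8   8  16  28  32  28  21  35
  81 119 111  61  36  25  39 139 228 208 104  24   2   3   1   1   1   1
   1   1   2   1]
[[322.9, 200.4], [186.5, 200.7], [319.4, 255.3], [382.3, 224.1]]
[[317.2, 193.1], [192.4, 193.4], [314.3, 243.9], [382.3, 224.1]]
```

The carrier's far lower edge is at row 193.5 against a predicted 193.3, so it sits centred on the TCP in y. Moving 8.5 mm forward and lowering in stages.

Call:
play_rows(increments="0.5 4 0 0 1; 0.5 8.5 0 0 1; 0.5 8.5 15 0 1; 0.5 8.5 35 0 1; 0.5 8.5 50 0 1; 0.5 8.5 60 0 1; 0.5 8.5 67 0 1; 0.5 8.5 69 0 1; 0.5 8.5 69 0 1")

```text
t: 22.9
tool_pos: [0.4754, -0.1754, 0.0568]
orientation: [-0.106, 3.14, -0.0]
force: [0.8, 0.7, -4.3]
opening: 0.0237
gripper_force: 40.0
```

Call:
play_rows(increments="0 0 2 0 1; 0 0 4 0 1; 0 0 6 0 1; 0 0 8 0 1; 0 0 8 0 1")

```text
t: 23.4
tool_pos: [0.475, -0.1752, 0.0484]
orientation: [0.106, -3.139, -0.0]
force: [-0.7, 0.2, -5.3]
opening: 0.0237
gripper_force: 40.0
```

Call:
play_rows(increments="0 0 2 0 1; 0 0 4 0 1; 0 0 6 0 1; 0 0 8.5 0 1; 0 0 8.5 0 1")

```text
t: 23.9
tool_pos: [0.4749, -0.1751, 0.0397]
orientation: [0.106, -3.139, -0.001]
force: [0.6, 0.6, -5.3]
opening: 0.0239
gripper_force: 40.0
```

Call:
play_rows(increments="0 -2 0 0 1; 0 -4 0 0 1; 0 -6 0 0 1; 0 -8 0 0 1; 0 -10 0 0 1; 0 -11.5 0 0 1; 0 -11.5 0 0 1; 0 -11.5 0 0 1")

```text
t: 24.7
tool_pos: [0.476, -0.1864, 0.0402]
orientation: [0.106, -3.14, -0.002]
force: [-0.1, 5.6, -1.7]
opening: 0.0235
gripper_force: 40.0
```

The pins push with 5.6 N, as expected about 2 to 3 mm behind the seat. Lowering.

Call:
play_rows(increments="0 0 2 0 1; 0 0 4 0 1; 0 0 6 0 1; 0 0 8 0 1; 0 0 9 0 1; 0 0 9 0 1")

```text
t: 25.3
tool_pos: [0.4762, -0.1864, 0.0314]
orientation: [-0.106, 3.14, 0.001]
force: [0.8, 5.8, -2.3]
opening: 0.0236
gripper_force: 40.0
```

Call:
play_rows(increments="0 0 0.7 0 1; 0 0 1.5 0 1; 0 0 1.5 0 1")

```text
t: 25.6
tool_pos: [0.4765, -0.1864, 0.0312]
orientation: [-0.107, 3.139, 0.001]
force: [-4.2, 7.7, 9.7]
opening: 0.0237
gripper_force: 40.0
```

On the floor. Letting go and rising.

Call:
play_rows(increments="0 0 0 0 0; 0 0 0 0 0; 0 0 0 0 0; 0 0 0 0 0; 0 0 -10 0 0; 0 0 -30 0 0; 0 0 -70 0 0; 0 0 -120 0 0; 0 0 -150 0 0; 0 0 -150 0 0; 0 0 -150 0 0")

```text
t: 26.7
tool_pos: [0.4768, -0.1873, 0.1812]
orientation: [-0.106, 3.137, -0.002]
force: [0.3, 0.2, -0.1]
opening: 0.0464
gripper_force: 0.0
```

Run:
```python
from m import *
s=robot.read_state(); print(s["t"],s["tool_pos"],s["opening"],s["q"][5])
for c in("wrist","top","scene"):
  robot.read_camera(c)
  for q in("blade_carrier","fresh_tip","pin_noses","keeper_grip"): print(c,q,[(np.round(d["centre"],4).tolist(),round(d["conf"],2)) for d in robot.landmark_of(c,q)][:3])
a=robot.read_camera("wrist"); cv2.imwrite("pics/w6raw.png",a)
# housing front edge x=62; carrier rear end x=45, pins between
P=toW([(-45,0,42),(45,0,42),(-90,0,34),(72,0,34)],np.radians(-86.15),.4755,-.1836)
uv=proj("wrist",P); print(uv.round(1))
g=cv2.cvtColor(a,cv2.COLOR_BGR2GRAY).astype(int)
y=int(uv[2,1]);print("row",y,g[y-1:y+2,int(uv[2,0])-15:int(uv[2,0])+15].mean(0).astype(int))
for q in("blade_carrier",):
  for m in robot.regions_of("wrist",q)[:2]:
    v,u=np.nonzero(m["pixels"]); print(m["conf"],u.min(),u.max(),v.min(),v.max())
```

```text
26.7 [ 0.47677236 -0.18725811  0.18122869] 0.04643436807806394 -2.112572910107811
wrist blade_carrier [([0.4173, -0.4344, -0.002], 0.93), ([0.4763, -0.1862, 0.025], 0.8), ([0.4807, -0.2654, 0.0237], 0.55)]
wrist fresh_tip [([0.4538, -0.3566, 0.01], 0.97), ([0.4712, -0.0929, 0.0354], 0.7)]
wrist pin_noses [([0.4797, -0.2284, 0.0412], 0.56), ([0.5778, -0.1409, 0.0651], 0.31)]
wrist keeper_grip [([0.5786, -0.1395, 0.066], 0.89)]
top blade_carrier [([0.4145, -0.4396, -0.0046], 0.85), ([0.4806, -0.1839, 0.0218], 0.57)]
top fresh_tip [([0.5857, -0.1396, 0.0646], 0.66)]
top pin_noses []
top keeper_grip [([0.6091, 0.3792, -0.0007], 0.73), ([0.5832, -0.1414, 0.0638], 0.49)]
scene blade_carrier [([0.4761, -0.1813, 0.0248], 0.68), ([0.4146, -0.4374, 0.0012], 0.66), ([0.4761, -0.1809, -0.0018], 0.47)]
scene fresh_tip [([0.4525, -0.358, 0.0098], 0.93), ([0.4676, -0.0919, 0.033], 0.57), ([0.4765, -0.184, 0.0001], 0.55)]
scene pin_noses [([0.4774, -0.2264, 0.0411], 0.52), ([0.4744, -0.1811, 0.0226], 0.36)]
scene keeper_grip [([0.5779, -0.1436, 0.0633], 0.45)]
[[295.9 179.7]
 [220.2 179.7]
 [332.1 178.2]
 [198.7 178.2]]
row 178 [ 76  74  74  73  71  77 115 162 170 165 164 156 145 134 122 102  88  77
  71  67  69  85 113 117 117 115 115 116 117 116]
0.79 0 122 79 145
0.77 202 330 161 196
```

The carrier is seated by all estimates, with its tip at y ≈ -0.092, which is 91 mm from the seat. Going to the keeper grip.

Call:
play_rows(increments="-50 20 0 30 0; -107 39 0 90 0; -107 39 0 90 0; -107 39 0 90 0; -107 39 0 90 0; -107 39 0 90 0; -107 39 0 90 0; -107 39 0 90 0; -107 39 0 90 0; -107 39 0 90 0; -107 39 0 90 0; -107 39 0 90 0; -107 39 40 90 0; -107 39 80 90 0; -107 39 110 90 0; -107 39 130 90 0; -107 39 139 90 0; -107 39 142 90 0; -107 39 142 90 0")

```text
t: 29.45
tool_pos: [0.5807, -0.1408, 0.0385]
orientation: [2.144, 2.296, 0.001]
force: [-0.7, 0.2, 0.3]
opening: 0.0464
gripper_force: 0.0
```

Call:
play_rows(increments="0 0 0 0 1; 0 0 0 0 1; 0 0 0 0 1; 0 0 0 0 1; 0 0 0 0 1; 0 0 0 0 1", force=25)

```text
t: 30.05
tool_pos: [0.5804, -0.1407, 0.038]
orientation: [2.145, 2.295, 0.0]
force: [0.6, 0.3, 2.8]
opening: 0.0114
gripper_force: 25.0
```

Call:
play_rows(increments="0 -5 0 0 1; 0 -10 0 0 1; 0 -15 0 0 1; 0 -20 0 0 1; 0 -25 0 0 1; 0 -30 0 0 1; 0 -35 0 0 1; 0 -40 0 0 1; 0 -45 0 0 1; 0 -50 0 0 1; 0 -54 0 0 1; 0 -54 0 0 1; 0 -54 0 0 1")

```text
t: 31.35
tool_pos: [0.5256, -0.1445, 0.0379]
orientation: [-2.145, -2.295, 0.001]
force: [-1.6, -0.4, 8.2]
opening: 0.0117
gripper_force: 25.0
```

Call:
play_rows(increments="0 -1 -0.5 0 1; 0 -2 -0.5 0 1; 0 -3 -0.5 0 1; 0 -4 -0.5 0 1; 0 -4 -0.5 0 1")

```text
t: 31.85
tool_pos: [0.5219, -0.1447, 0.038]
orientation: [-2.145, -2.295, 0.001]
force: [1.2, -2.5, 1.0]
opening: 0.0119
gripper_force: 25.0
```

Call:
play_rows(increments="0 -1 0 0 1; 0 -2 0 0 1; 0 -2 0 0 1; 0 -2 0 0 1")

```text
t: 32.25
tool_pos: [0.5211, -0.1448, 0.0381]
orientation: [2.144, 2.294, 0.002]
force: [7.1, -3.7, -2.3]
opening: 0.012
gripper_force: 25.0
```

The end stop is reached: 7 N with the motion halted. Releasing and clearing away.

Call:
play_rows(increments="0 0 0 0 0; 0 0 0 0 0; 0 0 0 0 0; 0 0 -10 0 0; 0 0 -30 0 0; 0 0 -70 0 0; 0 0 -120 0 0; 0 0 -150 0 0; 0 0 -150 0 0; 0 0 -150 0 0; 0 0 -150 0 0")

```text
t: 33.35
tool_pos: [0.5195, -0.1443, 0.187]
orientation: [-2.144, -2.294, 0.001]
force: [-0.2, -0.8, -0.7]
opening: 0.0464
gripper_force: 0.0
```

Run:
```python
from h import *
s=robot.read_state(); print(s["t"],s["tool_pos"],s["force"],s["opening"])
for c in("wrist","top"):
  robot.read_camera(c)
  for q in("keeper_grip","fresh_tip","blade_carrier"): print(c,q,[(np.round(d["centre"],4).tolist(),round(d["conf"],2)) for d in robot.landmark_of(c,q)][:3])
```

```text
33.35 [ 0.51945666 -0.14434402  0.18702293] [-0.22810238 -0.79570015 -0.68642501] 0.04637620894522693
wrist keeper_grip [([0.5202, -0.1422, 0.0639], 0.74)]
wrist fresh_tip [([0.4721, -0.0924, 0.0394], 0.86), ([0.4538, -0.3556, 0.0091], 0.68)]
wrist blade_carrier []
top keeper_grip []
top fresh_tip [([0.454, -0.3514, 0.0113], 0.67), ([0.4702, -0.0916, 0.0342], 0.54)]
top blade_carrier [([0.4155, -0.4391, -0.0063], 0.61), ([0.4797, -0.1839, 0.0233], 0.45)]
```

The keeper is shut, the carrier is under it with the pointed end to the front, and the gripper is clear. Handing in.

```bash
python3 -c "
from plant import robot
print(robot.close_job())"
```

```text
the job is handed in; nothing more can be done
None
```

I turned the carrier end for end and seated it with the pointed end to the front, slid the keeper shut to its end stop, and handed the job in at about 33 s; no verdict came back.

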